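# Put the small soil presser away in the slot that fits it

### The job

Two wooden soil pressers lie on the table. Put the narrower one away in the rack of narrowing slots, upright with its plate flat on the floor of the narrowest slot that takes it, and leave the wider presser where it is.

Things in the scene. Friction and masses are not known exactly. Their poses are not given: they have to be found in the camera images.
- small_presser: The narrower soil presser, plain brown wood: a flat plate 84 mm long (its x axis), 40 mm wide (its y axis) and 16 mm thick, with a bar handle above it on two short posts. The bar runs along x, is 66 mm long and 24 mm wide, from 44 to 70 mm above the plate's underside: pinch it across its 24 mm width. About 100 g. Origin: centre of the plate's underside; z up. Either end may go first. Starts upright on the table.
- big_presser: The wider soil presser, of the same wood and the same make: plate 84 mm long (x), 66 mm wide (y), 16 mm thick, the same handle. Origin: centre of the plate's underside. Not needed; stays where it is.
- rack: Flat pale wooden rack, fixed to the table, 120 mm (its x axis) by 324 mm (its y axis), 28 mm high, open above. It holds four slots side by side along y, each 104 mm long in x, with 8 mm walls; their floor is 6 mm above the table and the walls rise to 28 mm. From the +y end to the -y end the slots are 110, 84, 58 and 32 mm wide, centred at y = +99, -6, -85 and -138 mm, x = 0. All are empty. Origin: centre of the underside; z up.
There are look-alikes about, which are no part of the job. What is shaped like the small_presser but purple or turquoise is not meant.

How it is judged:
By the outcome, as a careful person would: the job done as asked, in the order asked, and still so for the second after the job is handed in, with the robot touching nothing.
It also fails if it takes over 40 s, if anything falls off the work surface, if the arm or the gripper's body presses on something with over 40 N, if the wrist force passes 120 N, or if a joint passes its speed limit or range.

### The arm

A 6-joint arm with a two-finger parallel gripper is mounted at the origin on a cart in front of the work surface, level with it; the furniture and walls round the work are solid. World frame = base frame: x ahead of the robot, y to its left, z up, the work surface at z = 0. Lengths are in m, angles in degrees, forces in N, time in s.
With the tool pointing down it reaches from about 0.25 to 0.725 m from the base axis. Payload 9.7 kg.
Tool frame: the origin (TCP) lies midway between the tips of the shut fingers; the grasp point (between the pads) lies 19 mm behind it (bot.hold_point_z is the distance from the TCP to the grasp point, in m); z points along the fingers, y is the line along which they close (so a half turn about z gives the same grasp; the last joint's range is limited). The gripper opens to 85 mm and grips with 20 to 120 N. Pads are 22 mm wide; open, the fingers measure 114 mm over their backs; the gripper's body (76 mm by 85 mm) begins 54 mm behind the grasp point. The pads swing forward as they close: fully open they stand 13 mm farther back than shut.
Start: joints at [-74.37, 4.979, 10.078, 95.1, 0, 90], TCP at [0.148, -0.53, 0.231] pointing down, gripper open.
Joint ranges: [-179.16, 179.16], [-48.56, 103.87], [-65.8, 70.77], [-126.05, 130.52], [-82.76, 87.17], [-180, 180]. Speed limits (degrees/s): [127.2, 127.2, 147.25, 180, 180, 180].

### API

Orientations are given as [roll, pitch, yaw] about the fixed x, y, z axes, in that order (R = Rz(yaw) Ry(pitch) Rx(roll)).
In Python, from workcell import bot gives the robot as it stands.
- The arm moves only by the tool play_rows, never from a script. Its argument "steps" is a list that holds one entry, the list of rows, each a list of 4 numbers: the shift along the tool's x, y, z in m, then the turn about the tool's z in rad. In form: [[[tx, ty, tz, yaw], ...]]. A call has exactly 5 rows; each row shifts and turns the commanded pose from where the row before left it, along the tool's axes as they then stand; what a row does not reach is not made up. A row lasts 1/12 s, in which the tool goes at most 41.7 mm and 7.16 degrees, less where a joint would pass 70% of its speed; a pose out of reach is approached as far as the arm can. A call is refused whole if a number of a shift passes 0.0417 or a number of a turn 0.125, either way. A call with a gripper value outside its range is refused whole. "gripper" is the finger opening in m, from 0 to 0.0854, set as the call begins (left out, the last holds). The fingers move at their own pace and stop on an object; "squeeze" is the grip in N (left out, the last holds). Time passes only in rows, so rows that do not move let the fingers close, or fill a call up. It gives the time, the measured TCP pose, the force, the opening and the grip force at its end, in the units of the state.
- bot.get_obs(): the state, without advancing time (a new reading comes with each control period).
- bot.camera(name): name is "scene" or "top" or "wrist"; returns a dict with "img" (420x560x3 uint8, blue, green, red), "vfov" (degrees; the focal length in pixels is half the picture's height over the tangent of half this angle, whatever the lens; pixels are square), "cx", "cy" (the principal point, pixels), "D" ([k1, k2, p1, p2, k3] as OpenCV has them; the pictures are not rectified), "xyz" and "attitude" of the camera in the world. Camera axes: x right, y down, z forward; pixel columns grow to the right and rows downward; lengths in m; the calibration is good to about 2 mm. A picture is of the moment at which its call begins. There is no depth.
- bot.job_done(): hands the job in; it is judged then, once.
The state is a dict: "time": time; "q": joint angles; "qd": joint speeds; "joint_efforts": joint torques, N m; "ee_pos": TCP position; "tcp_rot": TCP orientation; "wrist_force": force on the tool from outside, world axes, zero at the start; "torque": the same for the moment, N m; "opening": finger opening in m; "grasp_force": force on a finger pad.
Only numpy, scipy, OpenCV 4.12 (cv2) and the standard library are available. Lean on these libraries where they do the work, as an engineer would, in place of code of your own. Each camera call takes 0.05 s, during which the arm holds its last target. There are 200 camera calls.

## Working session

There is one attempt and no reset: what is moved stays moved. The work goes in short steps, Python scripts to look and compute and a tool call to move; the robot and the scene stay as the last step left them, time stands still between calls to the robot, and variables do not carry over. Pictures are saved under pics/ and viewed, at most 10 in all, crops included, and the job is handed in when it is done.

Besides the shell and the picture viewer there is one more tool, called as name([rows], argument=value, ...), one row to a line, values as JSON. play_rows: Moves the arm, as the interface text tells. Its arguments: {"type":"object","properties":{"steps":{"type":"array","items":{"type":"array","items":{"type":"array","items":{"type":"number"}}}},"gripper":{"type":"number"},"squeeze":{"type":"number"}},"required":["steps"]}

```bash
mkdir -p pics; cat > h.py <<'E'
from workcell import bot
import numpy as np, cv2
from scipy.spatial.transform import Rotation as R
def cal(c):
    f=c["img"].shape[0]/2/np.tan(np.radians(c["vfov"])/2)
    return np.array([[f,0,c["cx"]],[0,f,c["cy"]],[0,0,1.]]),np.array(c["D"],float),np.array(c["xyz"]),R.from_euler("xyz",c["attitude"],degrees=True).as_matrix()
def px2w(c,px,z):
    K,D,t,M=cal(c)
    p=cv2.undistortPoints(np.array(px,float).reshape(-1,1,2),K,D).reshape(-1,2)
    d=np.c_[p,np.ones(len(p))]@M.T
    return t+d*((z-t[2])/d[:,2])[:,None]
def w2px(c,P):
    K,D,t,M=cal(c)
    return cv2.projectPoints((np.array(P,float)-t)@M,np.zeros(3),np.zeros(3),K,D)[0].reshape(-1,2)
E
python3 - <<'E'
from h import *
import pickle
for n in("top","scene"):
    c=bot.camera(n);pickle.dump(c,open(n+".pkl","wb"));cv2.imwrite(f"pics/{n}0.png",c["img"]);print(n,c["xyz"],c["attitude"],c["vfov"])
print(bot.get_obs())
E
```

```text
top [ 0.47162795 -0.23910563  1.36259304] [-175.59240632   -1.06336893  -89.2824043 ] 51.18662138606567
scene [-0.19284936 -1.06315881  1.06967413] [-133.43776827   -0.40252998  -43.50359531] 45.30667243607983
{'time': 0.1, 'q': array([-7.43704113e+01,  5.00891647e+00,  1.00389681e+01,  9.50993814e+01,
       -4.18713942e-04,  8.99996141e+01]), 'qd': array([-0.03103529, -0.06101028,  0.20573187,  0.11522733, -0.05421258,
       -0.0167571 ]), 'joint_efforts': array([ 2.13999660e-04, -5.21561265e+01,  4.65653265e+01,  1.61575660e-02,
       -4.72545651e-06, -7.21549412e-06]), 'ee_pos': array([ 0.14812265, -0.52946767,  0.23064445]), 'tcp_rot': array([-1.79930670e+02,  4.18246674e-04,  1.56299751e+01]), 'wrist_force': array([-0.37042241, -0.15860537, -0.29714422]), 'torque': array([-0.01819436, -0.03638534,  0.02075283]), 'grasp_force': 0.0, 'opening': 0.08540430799060053}
```

View pics/top0.png

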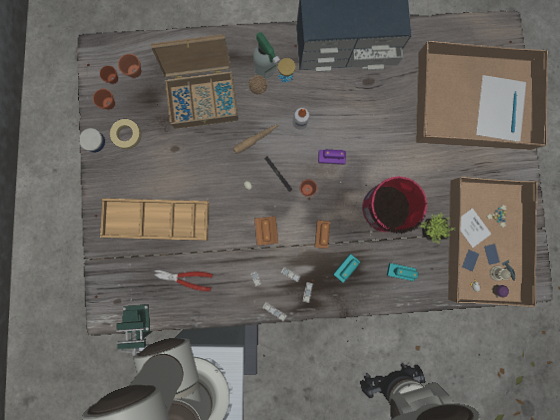

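View pics/scene0.png

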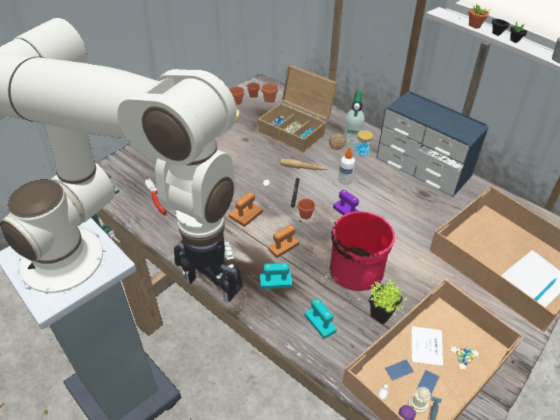

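Top view: the rack is at about (154,219), with its wide slot on the left (+y). Candidates for small_presser:
- brown (266,231), wider plate, so the big one
- brown (322,234), narrower plate, so **the target**
- purple (332,157), a look-alike
- turquoise (347,269) and (402,271), look-alikes

Next I check the choice in an enlarged crop.

```bash
python3 - <<'E'
from h import *
import pickle
c=pickle.load(open("top.pkl","rb"));im=c["img"]
a=cv2.resize(im[190:265,95:215],None,fx=6,fy=6,interpolation=cv2.INTER_CUBIC)[:300*2]
b=cv2.resize(im[205:260,245:345],None,fx=8,fy=8,interpolation=cv2.INTER_CUBIC)
cv2.imwrite("pics/b.png",b);cv2.imwrite("pics/a.png",a)
E
```

```text
(no output)
```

View pics/b.png

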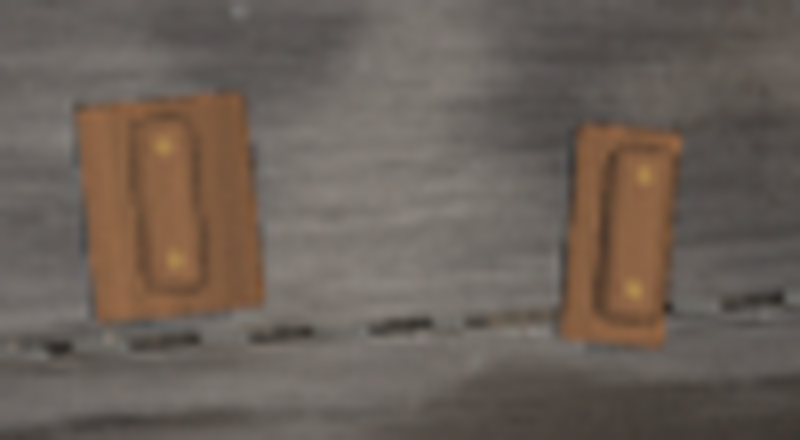

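View pics/a.png

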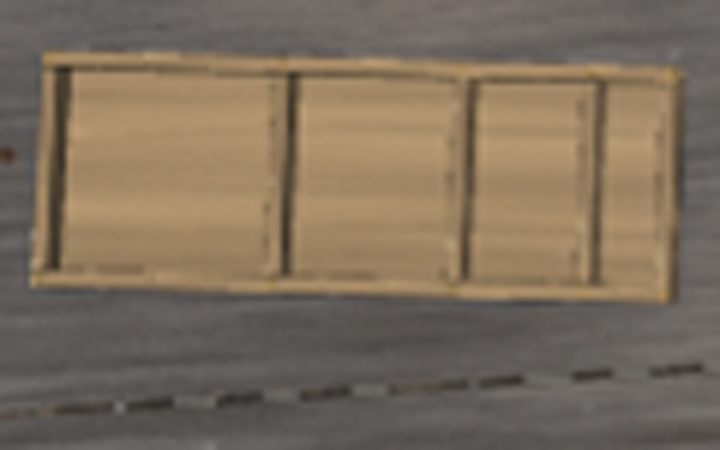

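The crop shows the left presser's plate about 21 px wide and the right one's about 13 px, so the right one (322,234) is the target. In the rack, the third slot (58 mm, crop x 475–585) is the narrowest that takes a 40 mm plate.

```bash
python3 - <<'E'
from h import *
import pickle
from scipy.optimize import least_squares
c=pickle.load(open("top.pkl","rb"))
def fit(P,px,s,off,x0):
    px=(np.array(px)+.5)/s-.5+off; P=np.array(P)
    def W(v): return np.c_[P[:,:2]@R.from_euler("z",v[2]).as_matrix()[:2,:2].T+v[:2],P[:,2]]
    r=least_squares(lambda v:(w2px(c,W(v))-px).ravel(),x0); return r.x,r.fun
# img up=+x, left=+y
h,w=.042,.02
v,e=fit([[h,w,.016],[h,-w,.016],[-h,-w,.016],[-h,w,.016]],[(578,127),(682,134),(663,344),(562,338)],8,[245,205],[.4,-.3,0])
print("small",v[:2],np.degrees(v[2]),e.round(2)); print("rivets",px2w(c,(np.array([(644,175),(633,290)])+.5)/8-.5+[245,205],.07))
h,w=.06,.162
r,e=fit([[h,w,.028],[h,-w,.028],[-h,-w,.028],[-h,w,.028]],[(44,54),(681,70),(671,300),(33,285)],6,[95,190],[.4,.1,0])
print("rack",r[:2],np.degrees(r[2]),e.round(2))
M=R.from_euler("z",r[2]).as_matrix()[:2,:2];s=r[:2]+M@[0,-.085];print("slot",s)
h,w=.042,.033
b,e=fit([[h,w,.016],[h,-w,.016],[-h,-w,.016],[-h,w,.016]],[(78,104),(243,93),(264,303),(97,322)],8,[245,205],[.4,-.3,0])
print("big",b[:2],np.degrees(b[2]),e.round(2))
print("obs",bot.hold_point_z)
E
```

```text
small [ 0.49491376 -0.397379  ] -4.182649162368988 [ 0.02 -0.6  -0.07 -0.36  0.2   0.66 -0.14  0.3 ]
rivets [[ 0.51638817 -0.39932069  0.07      ]
 [ 0.4739813  -0.39545982  0.07      ]]
rack [0.53329196 0.11596616] -0.6030550929045694 [ 0.01 -0.47 -0.01 -0.55  0.26  0.56 -0.26  0.44]
slot [0.53239732 0.03097087]
big [ 0.50429336 -0.22412   ] 6.08172765253152 [-0.38  0.03  0.38 -0.58  0.3   0.45 -0.3   0.09]
obs 0.0187
```

play_rows([
  [[0.02, 0, 0, 0.071], [0.02, 0, 0, 0.071], [0.03, 0, 0, 0.071], [0.03, 0, 0, 0.071], [0.03, 0, 0, 0.071]],
], gripper=0.06, squeeze=40)

```text
time: 0.52
ee_pos: [0.2778, -0.5144, 0.2312]
tcp_rot: [-180.0, 0.0, -4.9]
wrist_force: [-0.2, -1.4, 0.4]
opening: 0.0601
grasp_force: 0.0
```

play_rows([
  [[0.034, -0.022, 0, 0], [0.034, -0.022, 0, 0], [0.034, -0.022, 0, 0], [0.034, -0.022, 0, 0], [0.034, -0.022, 0, 0]],
])

```text
time: 0.93
ee_pos: [0.4567, -0.4179, 0.2309]
tcp_rot: [-180.0, 0.0, -4.7]
wrist_force: [0.3, -0.4, -0.1]
opening: 0.0602
grasp_force: 0.0
```

play_rows([
  [[0.018, -0.012, 0.02, 0], [0.018, -0.012, 0.02, 0], [0, 0, 0.02, 0], [0, 0, 0, 0], [0, 0, 0, 0]],
])

```text
time: 1.35
ee_pos: [0.4925, -0.3977, 0.1702]
tcp_rot: [-179.9, 0.1, -4.7]
wrist_force: [0.8, -0.5, 0.6]
opening: 0.0601
grasp_force: 0.0
```

play_rows([
  [[0.002, 0, 0.035, 0], [0, 0, 0.035, 0], [0, 0, 0.03, 0], [0, 0, 0.02, 0], [0, 0, 0.01, 0]],
])

```text
time: 1.77
ee_pos: [0.4937, -0.3987, 0.0398]
tcp_rot: [-179.9, 0.1, -4.8]
wrist_force: [0.4, -0.4, 0.0]
opening: 0.0598
grasp_force: 0.0
```

play_rows([
  [[0, 0, 0.002, 0], [0, 0, 0, 0], [0, 0, 0, 0], [0, 0, 0, 0], [0, 0, 0, 0]],
], gripper=0.015)

```text
time: 2.18
ee_pos: [0.4958, -0.3992, 0.0415]
tcp_rot: [179.9, -0.1, -4.7]
wrist_force: [-1.5, -0.4, 6.2]
opening: 0.0233
grasp_force: 44.1
```

play_rows([
  [[0, 0, 0, 0], [0, 0, 0, 0], [0, 0, 0, 0], [0, 0, 0, 0], [0, 0, 0, 0]],
])

```text
time: 2.6
ee_pos: [0.4958, -0.3993, 0.0416]
tcp_rot: [179.9, -0.1, -4.7]
wrist_force: [-0.7, -0.8, 6.2]
opening: 0.0237
grasp_force: 44.0
```

play_rows([
  [[0, 0, -0.01, 0], [0, 0, -0.02, 0], [0, 0, -0.03, 0], [0, 0, -0.03, 0], [0, 0, -0.03, 0]],
])

```text
time: 3.02
ee_pos: [0.4948, -0.3982, 0.1616]
tcp_rot: [180.0, -0.0, -4.7]
wrist_force: [0.6, 0.5, -1.2]
opening: 0.0236
grasp_force: 43.0
```

play_rows([
  [[0, 0, -0.02, 0], [0, 0, 0, 0], [0, 0, 0, 0], [0, 0, 0, 0], [0, 0, 0, 0]],
])

```text
time: 3.43
ee_pos: [0.4946, -0.3981, 0.178]
tcp_rot: [-179.9, 0.1, -4.7]
wrist_force: [0.8, -0.9, -0.6]
opening: 0.0236
grasp_force: 43.1
```

```bash
python3 - <<'E'
from h import *
a=bot.camera("wrist")["img"];s=bot.camera("scene")["img"]
s2=cv2.resize(s[150:300,200:370],None,fx=2.6,fy=2.6)
a=cv2.resize(a,(360,270)); o=np.zeros((max(390,270),360+s2.shape[1],3),np.uint8)
o[:270,:360]=a;o[:s2.shape[0],360:]=s2;cv2.imwrite("pics/g.png",o[:600,:802][:,:800]);print(bot.get_obs()["ee_pos"])
E
```

```text
[ 0.4946431  -0.39805178  0.17798141]
```

View pics/g.png

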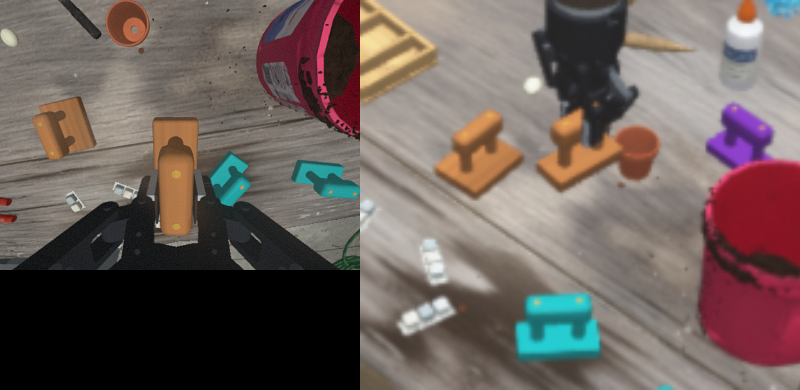

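play_rows([
  [[0, 0, 0, -0.036], [0.003, -0.01, 0, -0.036], [0.003, -0.02, 0, 0], [0.003, -0.03, 0, 0], [0.003, -0.035, 0, 0]],
])

```text
time: 3.95
ee_pos: [0.5081, -0.3028, 0.1783]
tcp_rot: [-180.0, 0.1, -0.6]
wrist_force: [1.0, 0.4, -0.3]
opening: 0.0234
grasp_force: 43.1
```

play_rows([
  [[0.003, -0.035, 0, 0], [0.003, -0.035, 0, 0], [0.003, -0.035, 0, 0], [0.003, -0.035, 0, 0], [0.003, -0.035, 0, 0]],
])

```text
time: 4.37
ee_pos: [0.5247, -0.1265, 0.1789]
tcp_rot: [-180.0, 0.0, -0.5]
wrist_force: [0.8, 0.1, -0.8]
opening: 0.0232
grasp_force: 43.1
```

play_rows([
  [[0.003, -0.035, 0, 0], [0.003, -0.035, 0, 0], [0, -0.03, 0, 0], [0, -0.02, 0, 0], [0, 0, 0, 0]],
])

```text
time: 4.78
ee_pos: [0.5318, -0.0049, 0.1789]
tcp_rot: [-179.9, 0.0, -0.3]
wrist_force: [-0.1, 0.4, -0.7]
opening: 0.0235
grasp_force: 43.0
```

play_rows([
  [[0, -0.018, 0, 0], [0.001, -0.018, 0.02, 0.005], [0, 0, 0.03, 0], [0, 0, 0.03, 0], [0, 0, 0.01, 0]],
])

```text
time: 5.2
ee_pos: [0.5315, 0.0102, 0.085]
tcp_rot: [-179.2, 0.3, 0.7]
wrist_force: [-0.9, -0.6, -1.6]
opening: 0.0235
grasp_force: 43.1
```

play_rows([
  [[0, 0, 0, 0], [0, 0, 0, 0], [0, 0, 0, 0], [0, 0, 0, 0], [0, 0, 0, 0]],
])

```text
time: 5.62
ee_pos: [0.5344, 0.01, 0.091]
tcp_rot: [-179.2, -0.1, 0.7]
wrist_force: [0.3, 0.5, -0.2]
opening: 0.0232
grasp_force: 43.1
```

```bash
python3 - <<'E'
from h import *
c=bot.camera("wrist");a=c["img"]
rk=np.array([.5333,.116]);M=R.from_euler("z",-.6,degrees=True).as_matrix()[:2,:2]
P=[[*(rk+M@[x,y]),.028] for x,y in[(.052,-.056),(.052,-.114),(-.052,-.114),(-.052,-.056)]]
print(w2px(c,P).round(), bot.get_obs()["ee_pos"])
a=cv2.resize(a[:315],None,fx=1.4,fy=1.4)
t=bot.camera("top")["img"];cv2.imwrite("pics/w2.png",a)
E
```

```text
[[198. 158.]
 [287. 160.]
 [282. 297.]
 [206. 295.]] [0.53426567 0.01000726 0.09065689]
```

View pics/w2.png

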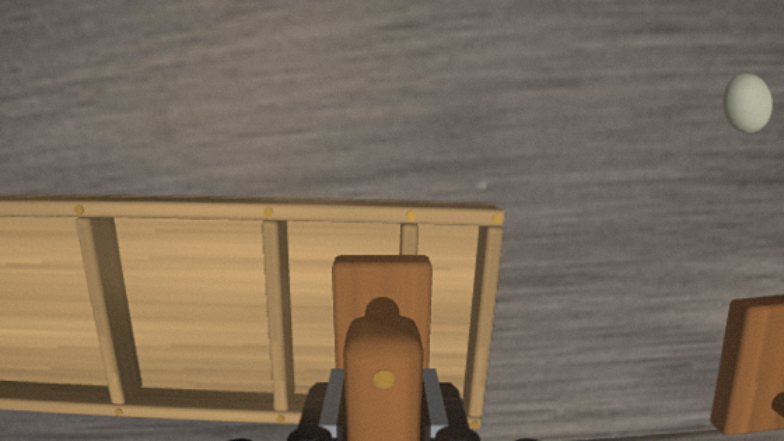

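```bash
python3 - <<'E'
from h import *
o=bot.get_obs();print(o["q"].round(2),o["qd"].round(2),o["wrist_force"],o["joint_efforts"].round(1),o["torque"])
E
```

```text
[  0.66   2.33  -8.29  79.31   0.78 179.98] [-0.06  0.17 -0.46 -0.06  0.09  0.04] [-0.1820813   0.44917564 -1.46782931] [ -0.  -49.9  47.3  -0.    0.   -0. ] [-0.03795318  0.0009879  -0.0327359 ]
```

Joint 6 is at its 180° limit, which blocks the last bit of +y travel. I'll raise and give the tool a half turn, since either end may go first.

play_rows([
  [[0, 0, -0.03, -0.06], [0, 0, -0.03, -0.12], [0, 0, 0, -0.12], [0, 0, 0, -0.12], [0, 0, 0, -0.12]],
])

```text
time: 6.13
ee_pos: [0.5341, 0.0093, 0.1505]
tcp_rot: [-179.4, -0.5, 32.0]
wrist_force: [-0.6, 0.9, -0.2]
opening: 0.0237
grasp_force: 43.1
```

play_rows([
  [[0, 0, 0, -0.12], [0, 0, 0, -0.12], [0, 0, 0, -0.12], [0, 0, 0, -0.12], [0, 0, 0, -0.12]],
])

```text
time: 6.55
ee_pos: [0.5337, 0.0093, 0.1498]
tcp_rot: [-179.7, -0.7, 66.3]
wrist_force: [0.6, 0.4, -1.0]
opening: 0.0229
grasp_force: 43.1
```

play_rows([
  [[0, 0, 0, -0.12], [0, 0, 0, -0.12], [0, 0, 0, -0.12], [0, 0, 0, -0.12], [0, 0, 0, -0.12]],
])

```text
time: 6.97
ee_pos: [0.5338, 0.0093, 0.1498]
tcp_rot: [179.8, -0.8, 100.7]
wrist_force: [0.3, 0.1, -0.7]
opening: 0.0232
grasp_force: 43.1
```

play_rows([
  [[0, 0, 0, -0.12], [0, 0, 0, -0.12], [0, 0, 0, -0.12], [0, 0, 0, -0.12], [0, 0, 0, -0.12]],
])

```text
time: 7.38
ee_pos: [0.5337, 0.0093, 0.1498]
tcp_rot: [179.4, -0.5, 135.1]
wrist_force: [-0.5, -0.4, -1.2]
opening: 0.0238
grasp_force: 43.1
```

play_rows([
  [[0, 0, 0, -0.12], [0, 0, 0, -0.12], [0, 0, 0, -0.12], [0, 0, 0, -0.06], [0, 0, 0, 0]],
])

```text
time: 7.8
ee_pos: [0.5338, 0.0092, 0.1498]
tcp_rot: [179.3, -0.3, 159.0]
wrist_force: [-0.2, 0.2, -0.4]
opening: 0.0233
grasp_force: 43.1
```

play_rows([
  [[0, 0, 0, -0.12], [0, 0, 0, -0.12], [0, 0, 0, -0.116], [0.001, 0.011, 0, 0], [0, 0.011, 0, 0]],
])

```text
time: 8.22
ee_pos: [0.5329, 0.0318, 0.1499]
tcp_rot: [179.2, -0.0, 178.9]
wrist_force: [0.2, 0.7, -1.0]
opening: 0.0236
grasp_force: 43.1
```

play_rows([
  [[0, 0, 0.03, 0], [0, 0, 0.03, 0], [0, 0, 0, 0], [0, 0, 0, 0], [0, 0, 0, 0]],
])

```text
time: 8.63
ee_pos: [0.5334, 0.0326, 0.0913]
tcp_rot: [179.2, 0.0, 179.1]
wrist_force: [0.4, -0.3, -0.0]
opening: 0.0237
grasp_force: 43.0
```

```bash
python3 - <<'E'
from h import *
c=bot.camera("wrist");a=c["img"];o=bot.get_obs();print(o["q"].round(1),o["ee_pos"],o["tcp_rot"])
cv2.imwrite("pics/w3.png",cv2.resize(a[:315],None,fx=1.4,fy=1.4))
E
```

```text
[ 3.1  2.3 -8.2 79.4  0.8  3.9] [0.53380076 0.03247418 0.09177548] [1.79210122e+02 1.09446003e-01 1.79136132e+02]
```

View pics/w3.png

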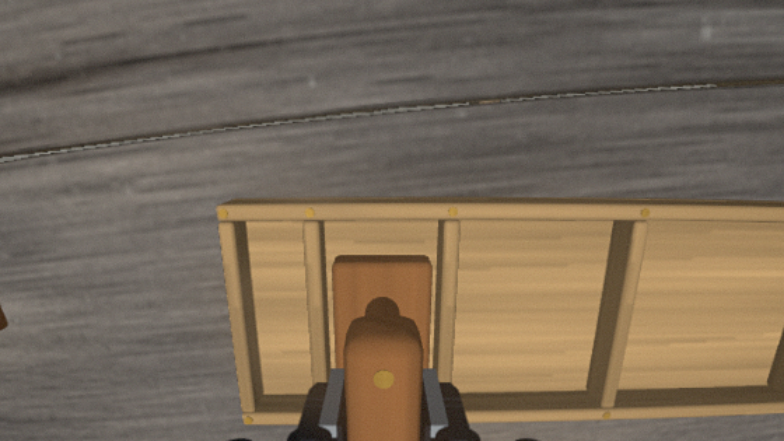

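The plate (crop x 333–432) is centred over the 58 mm slot (325–438), so I lower it.

play_rows([
  [[0, -0.001, 0.015, 0], [0, 0, 0.015, 0], [0, 0, 0.009, 0], [0, 0, 0.002, 0], [0, 0, 0, 0]],
])

```text
time: 9.1
ee_pos: [0.533, 0.0317, 0.0491]
tcp_rot: [179.2, -0.0, 179.2]
wrist_force: [-0.1, -0.3, -0.0]
opening: 0.0233
grasp_force: 43.1
```

play_rows([
  [[0, 0, 0.001, 0], [0, 0, 0.001, 0], [0, 0, 0.001, 0], [0, 0, 0, 0], [0, 0, 0, 0]],
])

```text
time: 9.52
ee_pos: [0.5338, 0.0317, 0.0474]
tcp_rot: [179.2, 0.1, 179.2]
wrist_force: [-0.5, 0.3, 7.4]
opening: 0.0234
grasp_force: 44.3
```

Contact force is 7 N at the expected height, so I release slowly and retreat.

play_rows([
  [[0, 0, 0, 0], [0, 0, 0, 0], [0, 0, 0, 0], [0, 0, 0, 0], [0, 0, 0, 0]],
], gripper=0.045, squeeze=20)

```text
time: 9.93
ee_pos: [0.5328, 0.0317, 0.0456]
tcp_rot: [179.2, -0.0, 179.2]
wrist_force: [-0.2, 0.2, -0.5]
opening: 0.0451
grasp_force: 0.0
```

play_rows([
  [[0, 0, -0.01, 0], [0, 0, -0.02, 0], [0, 0, -0.03, 0], [0, 0, -0.03, 0], [0, 0, -0.03, 0]],
])

```text
time: 10.35
ee_pos: [0.5326, 0.03, 0.1677]
tcp_rot: [179.2, -0.0, 179.2]
wrist_force: [0.5, -0.1, 0.2]
opening: 0.0454
grasp_force: 0.0
```

play_rows([
  [[0.03, 0, -0.02, 0], [0.04, 0, 0, 0], [0.04, 0, 0, 0], [0.03, 0, 0, 0], [0, 0, 0, 0]],
])

```text
time: 10.77
ee_pos: [0.389, 0.0317, 0.1875]
tcp_rot: [179.2, 0.0, 179.2]
wrist_force: [-0.4, 0.6, -0.4]
opening: 0.045
grasp_force: 0.0
```

```bash
python3 - <<'E'
from h import *
t=bot.camera("top")["img"];s=bot.camera("scene")["img"]
a=cv2.resize(t[185:260,95:345],(800,240));b=cv2.resize(s[120:260,130:360],(580,353))
o=np.zeros((593,800,3),np.uint8);o[:240]=a;o[240:,:580]=b;cv2.imwrite("pics/f.png",o)
E
```

```text
(no output)
```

View pics/f.png

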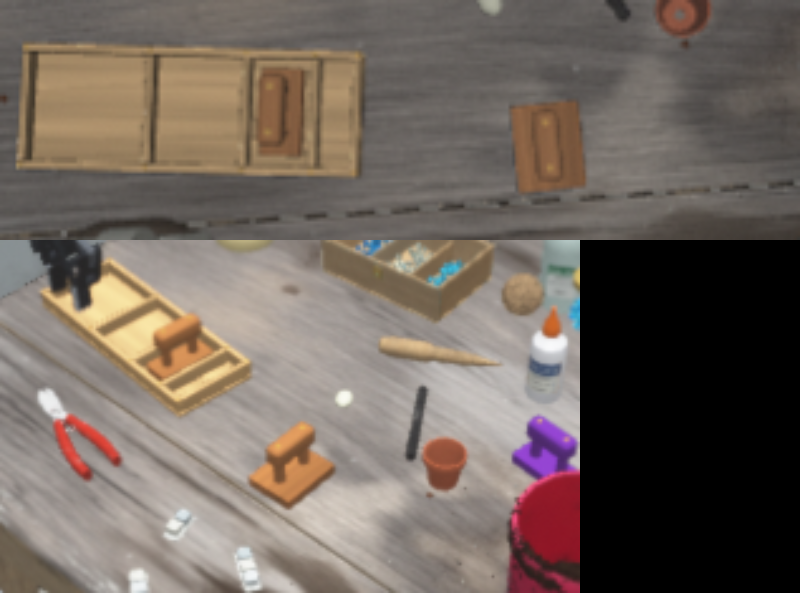

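The presser stands upright inside the third slot (crop 280,110), the big presser is still at (548,145), and the arm is clear of everything.

```bash
python3 -c "
from workcell import bot
print(bot.job_done())"
```

```text
the job is handed in; nothing more can be done
None
```

The small presser is upright on the floor of the 58 mm slot, the wider presser was left where it was, and the job was handed in at about 11 s on the robot's clock.

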